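Put the washed plant pots away in two nests

ROBOT

A 6-joint arm with a two-finger parallel gripper is mounted at the origin on the work surface. World frame = base frame: x ahead of the robot, y to its left, z up, the work surface at z = 0. Lengths are in m, angles in rad, forces in N, time in s.
With the tool pointing down it reaches from about 0.225 to 0.875 m from the base axis. Payload 3.4 kg.
Tool frame: the origin (TCP) lies at the very end of the fingers, on their centre line; the grasp point (between the pads) lies 19 mm behind it; z points along the fingers, y is the line along which they close (so a half turn about z gives the same grasp; the last joint's range is limited). The gripper opens to 85 mm and grips with 20 to 120 N. Pads are 22 mm wide; open, the fingers measure 114 mm over their backs; the gripper's body (76 mm by 85 mm) begins 54 mm behind the grasp point. The pads swing forward as they close: fully open they stand 13 mm farther back than shut.
Start: joints at [1.145, 0.276, 1.505, -0, 1.361, -0.121], TCP at [0.173, 0.549, 0.231] pointing down, gripper open.
Joint ranges: [-2.89, 2.89], [-0.75, 2.08], [0.22, 2.7], [-1.18, 4.32], [0.11, 2.71], [-2.7, 2.7]. Speed limits (rad/s): [2.57, 2.57, 3.14, 3.14, 3.14, 3.14].

INTERFACE

Orientations are given as a unit quaternion [w, x, y, z].
In Python, from rig import manip gives the robot as it stands. The module is installed in compiled form; this text tells all that it offers.
- The arm moves only by the tool play_rows, never from a script. Its argument "motion" is a list of rows, each a list of 5 numbers: the shift along the tool's x, y, z in units of 40 mm (1.0 is 40 mm), then the turn about the tool's z in units of 10 degrees (1.0 is 10 degrees), then the finger opening in mm, from 0 to 85.4. A call has 1 to 5 rows; each row is the pose to reach, as a shift and turn from the pose commanded when the call began, along the tool's axes at that moment; what a row does not reach only later rows make up. A row lasts 1/8 s, in which the tool goes at most 62.5 mm and 10.7 degrees, less where a joint would pass 70% of its speed; a pose out of reach is approached as far as the arm can. A call with a gripper value outside its range is refused whole. The fingers move at their own pace and stop on an object; "newtons" is the grip in N (left out, the last holds). Time passes only in rows, so rows that repeat a pose let the fingers close. It gives the time, the measured TCP pose, the force, the opening and the grip force at its end, in the units of the state.
- manip.get_state(): the state, without advancing time (a new reading comes with each control period).
- manip.get_image(name): name is "scene" or "top" or "wrist"; returns a dict with "img" (420x560x3 uint8, red, green, blue), "range_z" (420x560 float32, m along the optical axis (not along the pixel's ray), 0 where there is no reading), "fx", "fy", "cx", "cy" (pixels), "R" (3x3) and "t" (3): a world point X has camera coordinates R X + t. Camera axes: x right, y down, z forward; pixel columns grow to the right and rows downward; lengths in m; the calibration is good to about 2 mm. A picture is of the moment at which its call begins.
- manip.sign_off(): hands the job in; it is judged then, once.
The state is a dict: "clock": time; "qpos": joint angles; "qd": joint speeds; "effort": joint torques, N m; "position": TCP position; "ee_rot": TCP orientation; "contact_force": force on the tool from outside, world axes, zero at the start; "moment": the same for the moment, N m; "width": finger opening in m; "gripper_force": force on a finger pad.
Only numpy, scipy, OpenCV 4.12 (cv2) and the standard library are available. Lean on these libraries where they do the work, as an engineer would, in place of code of your own. Each camera call takes 0.05 s, during which the arm holds its last target. There are 200 camera calls.

TASK

The washed plant pots are drying upside down about the bench; put them away as two nests, every pot staying mouth down. On the round clay saucer set the smallest round pot, then the middle one over it, then the largest over both; on the square wooden tray set the small square pot, then the large square pot over it with its sides in line with the tray's. Lower each pot gently into the middle until its rim stands flat on the floor of the saucer or tray, without dropping or banging it, and leave the tape measure, the jar and the spanner where they are.

Things in the scene. Friction and masses are not known exactly. Their poses are not given: they have to be found in the camera images.
- round_small: smallest round terracotta plant pot, upside down (mouth down, closed foot up with a dark drain hole), 42 mm high. Origin at the centre of its mouth, on its underside; z up. Rim collar 34 mm across over the lowest 11 mm; body 30 mm across at the mouth tapering to 25 mm at the top. About 50 g. Grip the body above the collar.
- round_middle: middle round terracotta pot, upside down, 56 mm high. Origin and axes as the small one. Rim collar 51 mm across over the lowest 13 mm; body 46 mm at the mouth tapering to 38 mm at the top; wall 3.5 mm, so the mouth is 39 mm wide inside, and 33 mm at 42 mm up. About 110 g.
- round_large: largest round terracotta pot, upside down, 72 mm high. Origin and axes as the small one. Rim collar 70 mm across over the lowest 16 mm; body 63 mm at the mouth tapering to 52 mm at the top; wall 4 mm, so the mouth is 55 mm wide inside, and 46 mm at 56 mm up. About 220 g.
- square_small: small square grey plastic pot, upside down, 50 mm high, four small drain holes in the top. Origin at the centre of its mouth, on its underside; z up, x and y square to its sides. Rim collar 48 mm square over the lowest 10 mm; body 43 mm square at the mouth tapering to 37 mm at the top. About 60 g.
- square_large: large square grey plastic pot, upside down, 65 mm high. Origin and axes as the small square one. Rim collar 70 mm square over the lowest 12 mm; body 64 mm square at the mouth tapering to 55 mm at the top; wall 3 mm, so the mouth is 58 mm square inside, and 51 mm at 50 mm up. About 120 g.
- saucer: shallow round terracotta saucer, fixed to the bench, 100 mm across, lip 12 mm high, inner floor 86 mm across and 5 mm above the bench. Origin at the centre of its underside, z up.
- tray: shallow square wooden tray, fixed to the bench, 98 mm square outside, 86 mm square inside, lip 12 mm high, inner floor 5 mm above the bench. Origin at the centre of its underside; z up, x and y square to its sides.
- tape: black and steel tape measure standing on edge, 62 x 34 mm and 58 mm high, among the pots; leave it alone. Origin at the centre of its underside.
- jar: small glass jar with a steel cap, 48 mm across and 62 mm high, among the pots; leave it alone. Origin at the centre of its underside.
- spanner: steel spanner 150 mm long lying flat along its own x, among the pots; leave it alone. Origin at its middle, on its underside.
There are look-alikes about, which are no part of the job. What is shaped like the square_large but pink is not meant.

How it is judged:
By the outcome, as a careful person would: the job done as asked, in the order asked, and still so for the second after the job is handed in, with the robot touching nothing.
It also fails if it takes over 128 s, if anything falls off the work surface, if the arm or the gripper's body presses on something with over 40 N, if the wrist force passes 120 N, or if a joint passes its speed limit or range.

## Working session

There is one attempt and no reset: what is moved stays moved. The work goes in short steps, Python scripts to look and compute and a tool call to move; the robot and the scene stay as the last step left them, time stands still between calls to the robot, and variables do not carry over. Pictures are saved under pics/ and viewed, at most 14 in all, crops included, and the job is handed in when it is done.

Besides the shell and the picture viewer there is one more tool, called after "Emit:" as a command line: name --pt "numbers of a row" for each row, then --argument value for the rest. play_rows: Moves the arm, as the interface text tells. Its arguments: {"type":"object","properties":{"motion":{"type":"array","items":{"type":"array","items":{"type":"number"}}},"newtons":{"type":"number"}},"required":["motion"]}

```bash
mkdir -p pics; cat > h.py <<'E'
import numpy as np,cv2
from rig import manip
def snap(name,fn):
    d=manip.get_image(name); np.savez('/tmp/'+fn+'.npz',**d); cv2.imwrite('pics/'+fn+'.png',d['img'][:,:,::-1]); return d
def load(fn): return dict(np.load('/tmp/'+fn+'.npz'))
def world(d):
    z=d['range_z'];v,u=np.mgrid[:z.shape[0],:z.shape[1]]
    c=np.stack([(u-d['cx'])/d['fx']*z,(v-d['cy'])/d['fy']*z,z],-1)
    return (c-d['t'])@d['R']
E
python3 - <<'E'
from h import *
print(manip.get_state())
for n in('top','scene'):
    d=snap(n,n+'0'); print(d['R'],d['t'],d['fx'],d['cx'],d['cy'])
E
```

```text
{'clock': 0.0, 'qpos': array([ 1.14500759e+00,  2.76608631e-01,  1.50616586e+00, -3.65236646e-05,
        1.36070062e+00, -1.20974660e-01]), 'qd': array([ 0.00066171, -0.0002167 ,  0.00026243, -0.00010297,  0.00092309,
        0.00179574]), 'effort': array([ 1.60752013e-03, -4.16783524e+01, -2.45797795e+01, -1.53996175e-04,
        1.10531659e-02,  1.77881965e-06]), 'position': array([0.17234322, 0.54799211, 0.2304189 ]), 'ee_rot': array([-2.36927330e-04,  1.51813858e-01,  9.88408653e-01, -9.11093601e-04]), 'contact_force': array([ 0.76245307, -0.29164117,  0.09229528]), 'moment': array([ 0.03040583, -0.01550583,  0.0103852 ]), 'gripper_force': 0.0, 'width': 0.0854512654956695}
[[ 0.0076752  -0.99984623 -0.015767  ]
 [-0.99275401 -0.00572799 -0.12002775]
 [ 0.11991898  0.01657399 -0.99264532]] [0.01991239 0.47768764 1.05101045] 467.75271452561213 284.35523328171695 204.7784888341431
[[ 0.69978565  0.71433377 -0.00522549]
 [ 0.57656827 -0.56911434 -0.58624048]
 [-0.42174527  0.40722982 -0.81012024]] [-0.31874678 -0.2562018   1.22549502] 420.0649104532703 281.70830388196856 211.51840148301352
```

View pics/top0.png

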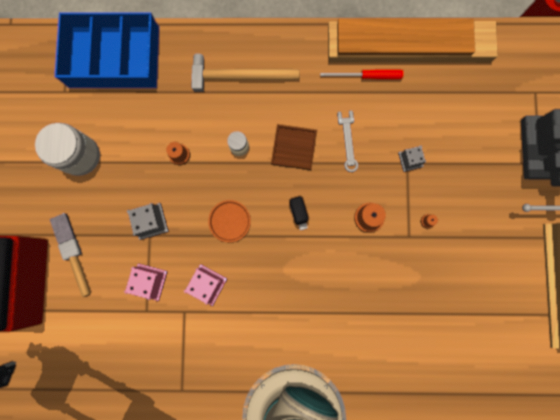

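View pics/scene0.png

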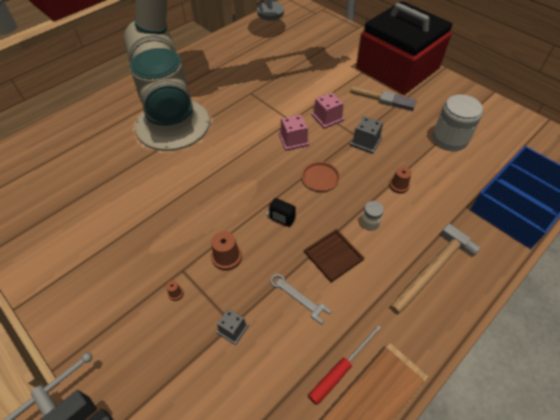

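The top view shows these candidates:
- Round pots: small (430,220), middle (177,152), large (371,217).
- Grey square pots: large (148,220), small (412,158).
- Pink look-alikes, not meant: (146,282) and (206,285).
- Targets: saucer (230,221), tray (294,147).
- Leave alone: tape (299,212), jar (238,143), spanner (348,140).

Next I'll measure them and take a close crop to check the choice.

```bash
cat >> h.py <<'E'
def tops(P,c,h,r,tol=.006):
    m=(np.abs(P[...,2]-h)<tol)&(np.hypot(P[...,0]-c[0],P[...,1]-c[1])<r)
    return P[m]
E
python3 - <<'E'
from h import *
T=load('top0');P=world(T);S=world(load('scene0'))
ob=dict(rs=(430,220,.042,.03),rm=(177,152,.056,.04),rl=(371,217,.072,.05),ss=(412,158,.05,.04),sl=(148,220,.065,.055),tape=(299,212,.058,.05),jar=(238,143,.062,.04))
for k,(u,v,h,r) in ob.items():
    p=P[v,u]; print(k,p.round(4))
    for n,Q in(('top',P),('scene',S)):
        q=tops(Q,p[:2],h,r)
        if len(q)<4: print(n,len(q));continue
        rc=cv2.minAreaRect((q[:,:2]*1000).astype(np.float32))
        print('  ',n,len(q),np.array(rc[0]).round(1),np.array(rc[1]).round(1),round(rc[2],1),q[:,2].mean().round(4))
hsv=cv2.cvtColor(T['img'],cv2.COLOR_RGB2HSV)
for k,(u,v) in dict(saucer=(230,221),tray=(294,147)).items():
    p=P[v,u];print(k,p.round(4))
    for n,Q in(('top',P),('scene',S)):
        q=tops(Q,p[:2],.0115,.075,.004)
        rc=cv2.minAreaRect((q[:,:2]*1000).astype(np.float32));print('  ',n,len(q),np.array(rc[0]).round(1),np.array(rc[1]).round(1),round(rc[2],1))
a=T['img'][:,:,::-1]
c=[cv2.resize(a[v-33:v+33,u-33:u+33],(264,264),interpolation=2) for u,v in[(430,220),(177,152),(371,217),(412,158),(148,220),(230,221)]]
cv2.imwrite('pics/crop0.png',np.vstack([np.hstack(c[:3]),np.hstack(c[3:])]))
E
```

```text
rs [ 0.4433 -0.307   0.0409]
   top 98 [ 445.2 -311.9] [23.  23.4] 25.3 0.0409
   scene 113 [ 446.  -312.4] [22.7 24.2] 57.4 0.0409
rm [0.5952 0.2702 0.0534]
   top 215 [602.2 277.3] [39.1 35.7] 45.7 0.0545
   scene 156 [603.4 274.5] [36.7 38.3] 39.9 0.0548
rl [ 0.4465 -0.169   0.0702]
   top 437 [ 453.1 -174.3] [51.  50.8] 42.8 0.0708
   scene 413 [ 453.9 -175.6] [50.7 52.3] 34.3 0.0709
ss [ 0.5848 -0.2684  0.047 ]
   top 270 [ 591.8 -274.9] [38.6 39.8] 16.2 0.0484
   scene 376 [ 592.8 -276.2] [40.4 39.7] 13.6 0.0489
sl [0.4375 0.3277 0.062 ]
   top 632 [440.7 340.5] [57.7 58.8] 17.9 0.0638
   scene 326 [442.4 339.9] [57.6 60.9] 19.2 0.064
tape [ 0.4582 -0.0103  0.0553]
   top 341 [464.5 -10. ] [59.6 32.1] 17.0 0.0563
   scene 272 [466.9 -10.8] [60.3 33.7] 16.2 0.0563
jar [0.6149 0.1294 0.0611]
   top 267 [621.8 133. ] [39.3 43.1] 89.9 0.0609
   scene 242 [623.8 131.9] [41.6 41.5] 81.9 0.0609
saucer [0.4415 0.1516 0.002 ]
   top 332 [442.2 152.9] [96.7 99.2] 0.6
   scene 211 [443.1 153.3] [96.4 99.5] 43.0
tray [0.62   0.0015 0.005 ]
   top 479 [621.2   2.1] [97.9 99.6] 81.7
   scene 546 [621.6   1.3] [100.6  99.7] 81.7
```

View pics/crop0.png

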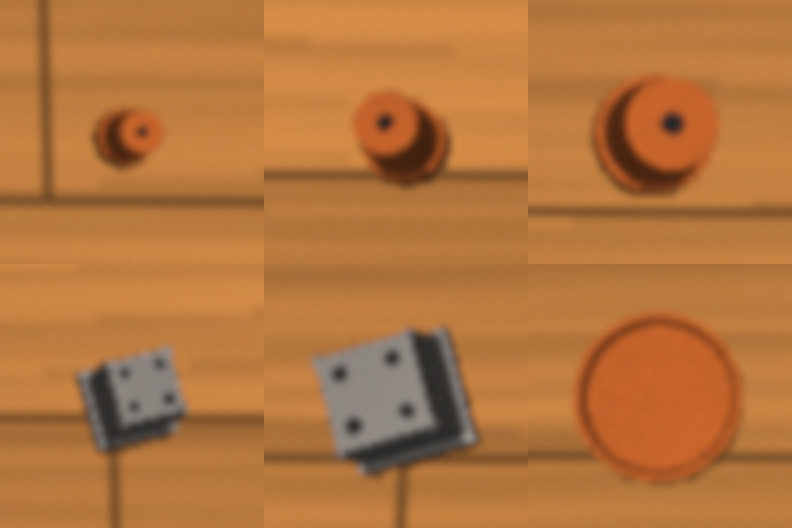

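The crop confirms five pots (three terracotta, two grey) and an empty saucer. Sizes and heights match the description, so I'm moving over the small round pot first.

```bash
cat >> h.py <<'E'
from scipy.spatial.transform import Rotation as Ro
def go(x,y,z,phi=None):
    s=manip.get_state();q=s['ee_rot'];R=Ro.from_quat([q[1],q[2],q[3],q[0]]).as_matrix()
    ph=np.degrees(np.arctan2(R[1,0],R[0,0]))%360
    d=R.T@(np.array([x,y,z])-s['position'])/.04
    t=0 if phi is None else -((phi-ph+180)%360-180)/10
    print('pos',s['position'].round(4),'phi',round(ph,2),'F',s['contact_force'].round(1),'w',round(s['width'],4),'gf',round(s['gripper_force'],1),'t',s['clock'],'\nROW',d.round(3),'turn',round(t,3))
E
python3 -c "
from h import *
go(.4455,-.312,.2,180)"
```

```text
pos [0.1724 0.5481 0.2305] phi 162.54 F [ 0.7 -0.8 -0.2] w 0.0852 gf 0.0 t 0.1 
ROW [-12.966 -18.46    0.792] turn -1.746
```

Emit:
play_rows --pt "-0.86 -1.23 0 -1 85" --pt "-1.72 -2.46 0 -1.75 85" --pt "-2.58 -3.69 0 -1.75 85" --pt "-3.44 -4.92 0 -1.75 85" --pt "-4.3 -6.15 0 -1.75 85"

```text
clock: 0.72
position: [0.2629, 0.2604, 0.2311]
ee_rot: [0.0, -0.001, 1.0, -0.0]
contact_force: [1.7, -0.6, 0.5]
width: 0.0852
gripper_force: 0.0
```

```bash
python3 -c "
from h import *
go(.4455,-.312,.2,180)"
```

```text
pos [0.2629 0.2604 0.2311] phi 180.1 F [ 1.7 -0.6  0.5] w 0.0852 gf 0.0 t 0.725 
ROW [ -4.54  -14.318   0.783] turn 0.01
```

Emit:
play_rows --pt "-0.45 -1.45 0 0 85" --pt "-0.9 -2.9 0 0 85" --pt "-1.35 -4.35 0 0 85" --pt "-1.8 -5.8 0 0 85" --pt "-2.25 -7.2 0 0 85"

```text
clock: 1.35
position: [0.353, -0.0276, 0.2313]
ee_rot: [0.0, 0.0, 1.0, 0.0]
contact_force: [1.9, 0.4, 1.0]
width: 0.085
gripper_force: 0.0
```

Emit:
play_rows --pt "-0.45 -1.45 0.2 0 85" --pt "-0.9 -2.9 0.4 0 85" --pt "-1.35 -4.35 0.6 0 85" --pt "-1.8 -5.6 0.7 0 85" --pt "-2.2 -6.6 0.78 0 85"

```text
clock: 1.98
position: [0.4413, -0.2918, 0.1992]
ee_rot: [-0.0, 0.0, 1.0, 0.0]
contact_force: [-0.4, 1.4, -0.2]
width: 0.085
gripper_force: 0.0
```

```bash
python3 -c "
from h import *
go(.4455,-.312,.2,180)
d=snap('wrist','w1');s=manip.get_state();P=world(d);print(d['R'],d['t'],-d['R'].T@d['t'])
print(tops(P,(.445,-.312),.042,.03).shape)
q=tops(P,(.445,-.312),.042,.03);print(cv2.minAreaRect((q[:,:2]*1000).astype(np.float32)))
go(.4455,-.312,.2,180)
"
```

```text
pos [ 0.4413 -0.2918  0.1992] phi 179.95 F [-0.4  1.4 -0.2] w 0.085 gf 0.0 t 1.975 
ROW [-0.106 -0.505 -0.019] turn -0.005
[[ 8.11812155e-04  9.99999667e-01  8.02940153e-05]
 [ 9.64080652e-01 -8.03979428e-04  2.65608452e-01]
 [ 2.65608428e-01 -1.38214263e-04 -9.64080984e-01]] [ 0.2910082  -0.45237921  0.23135556] [ 0.37444381 -0.29133983  0.34317787]
(687, 3)
((444.90362548828125, -311.08837890625), (24.445945739746094, 24.698209762573242), 63.21910095214844)
pos [ 0.4438 -0.2973  0.1988] phi 179.89 F [ 2.7 -4.9  0.6] w 0.0851 gf 0.0 t 2.025 
ROW [-0.042 -0.367 -0.029] turn -0.011
```

View pics/w1.png

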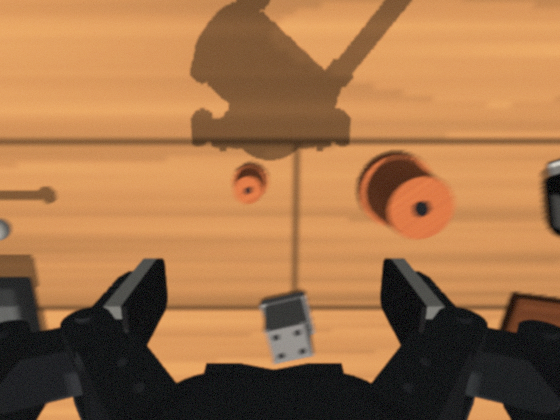

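The wrist view shows the small round pot at (249,183), alone between the fingers, with the large one at (420,208) and the small square at (287,330). Next I'll lower over the small pot.

```bash
python3 -c "
from h import *
P=world(load('w1'))
q=P[240:320,60:180].reshape(-1,3);q=q[q[:,2]>.1];print('tip z',np.percentile(q[:,2],[0,2,5]), 'tcp .1992')
go(.4453,-.3117,.013,180)
"
```

```text
tip z [0.2131089  0.21566509 0.21777439] tcp .1992
pos [ 0.4438 -0.2973  0.1988] phi 179.89 F [ 2.7 -4.9  0.6] w 0.0851 gf 0.0 t 2.025 
ROW [-0.028 -0.335  4.646] turn -0.011
```

Emit:
play_rows --pt "0 0 0.8 0 85" --pt "0 0 1.6 0 85" --pt "0 0 2.2 0 85" --pt "0 0 2.4 0 85" --pt "0 0 2.4 0 85"

```text
clock: 2.65
position: [0.4411, -0.2894, 0.1039]
ee_rot: [-0.0, -0.0, 1.0, 0.0]
contact_force: [0.2, 0.5, 0.1]
width: 0.0849
gripper_force: 0.0
```

```bash
python3 -c "
from h import *
go(.4453,-.3117,.013,180)
"
```

```text
pos [ 0.4411 -0.2894  0.1039] phi 180.04 F [0.2 0.5 0.1] w 0.0849 gf 0.0 t 2.65 
ROW [-0.106 -0.558  2.272] turn 0.004
```

Emit:
play_rows --pt "-0.1 -0.56 0 0 85" --pt "-0.1 -0.56 0.7 0 60" --pt "-0.1 -0.56 1.5 0 60" --pt "-0.1 -0.56 2.1 0 60" --pt "-0.1 -0.56 2.28 0 60"

```text
clock: 3.28
position: [0.4455, -0.3134, 0.0124]
ee_rot: [-0.0, -0.0, 1.0, -0.0]
contact_force: [0.1, -0.9, -0.1]
width: 0.0599
gripper_force: 0.0
```

Emit:
play_rows --pt "0 0 0 0 50" --pt "0 0 0 0 40" --pt "0 0 0 0 30" --pt "0 0 0 0 22" --pt "0 0 0 0 20" --newtons 25

```text
clock: 3.9
position: [0.4458, -0.3128, 0.0138]
ee_rot: [0.001, -0.0, 1.0, -0.001]
contact_force: [-1.0, -0.7, 5.3]
width: 0.0271
gripper_force: 24.7
```

```bash
python3 -c "
from h import *
go(.4453,-.3117,.013,180)
"
```

```text
pos [ 0.4458 -0.3128  0.0138] phi 180.06 F [-1.  -0.7  5.3] w 0.0271 gf 24.7 t 3.9 
ROW [0.013 0.027 0.02 ] turn 0.006
```

Emit:
play_rows --pt "0 0 -0.3 0 20" --pt "0 0 -1.3 0 20" --pt "0 0.2 -2.6 0 20" --pt "0 1.5 -3.2 0 20" --pt "0 3 -3.2 0 20"

```text
clock: 4.53
position: [0.4466, -0.192, 0.1435]
ee_rot: [0.003, 0.001, 1.0, -0.001]
contact_force: [1.0, 0.7, -1.5]
width: 0.0272
gripper_force: 24.9
```

Emit:
play_rows --pt "0 1.5 0 0 20" --pt "0 3 0 0 20" --pt "0 4.5 0 0 20" --pt "0 6 0 0 20" --pt "0.08 7.2 0 0 20"

```text
clock: 5.15
position: [0.4411, 0.0983, 0.1413]
ee_rot: [0.0, -0.001, 1.0, 0.0]
contact_force: [0.8, 1.2, -0.3]
width: 0.0272
gripper_force: 24.9
```

Emit:
play_rows --pt "0 0.8 0 0 20" --pt "0 1.2 0 0 20" --pt "0 1.43 0 0 20" --pt "0 1.43 0 0 20" --pt "0 1.43 0 0 20"

```text
clock: 5.78
position: [0.4418, 0.1522, 0.1409]
ee_rot: [-0.0, 0.0, 1.0, -0.0]
contact_force: [0.5, -0.2, -1.3]
width: 0.0267
gripper_force: 24.9
```

```bash
python3 -c "
from h import *
go(.4426,.1531,.018,180)
d=snap('wrist','w2')
P=world(d);q=tops(P,(.4426,.1531),.0115,.06,.004)
print(len(q),cv2.minAreaRect((q[:,:2]*1000).astype(np.float32)))
"
```

```text
pos [0.4418 0.1522 0.1409] phi 179.97 F [ 0.5 -0.2 -1.3] w 0.0267 gf 24.9 t 5.775 
ROW [-0.021  0.023  3.072] turn -0.003
3045 ((438.38818359375, 153.86328125), (99.66951751708984, 89.89808654785156), 88.81061553955078)
```

View pics/w2.png

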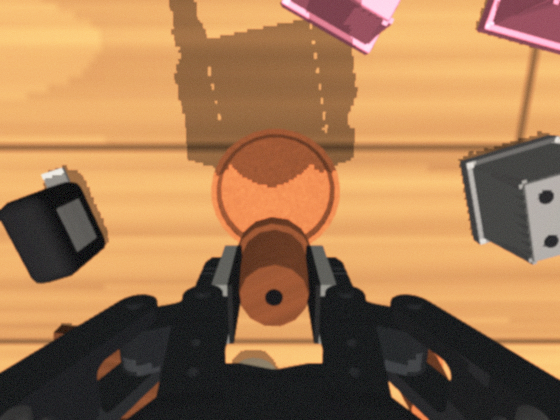

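```bash
python3 -c "
from h import *
P=world(load('w2'));print('foot',P[280,255],P[310,275],P[280,290],'tcp .1409 expect top z .1691')
q=tops(P,(.4426,.1531),.165,.03,.012);print(cv2.minAreaRect((q[:,:2]*1000).astype(np.float32)),np.percentile(q[:,2],[50,90,99]))
go(.4428,.1533,.035,180)
"
```

```text
foot [0.43462999 0.14620728 0.17022903] [0.44674428 0.15321397 0.16982176] [0.43445969 0.15843387 0.17055008] tcp .1409 expect top z .1691
((440.511474609375, 152.60055541992188), (54.545806884765625, 26.03111457824707), 89.24494171142578) [0.16936943 0.17099793 0.1761853 ]
pos [0.4418 0.1522 0.1409] phi 179.96 F [-0.2 -0.7 -1.2] w 0.0268 gf 24.9 t 5.825 
ROW [-0.026  0.028  2.647] turn -0.004
```

Emit:
play_rows --pt "-0.03 0.03 0.7 0 20" --pt "-0.03 0.03 1.6 0 20" --pt "-0.03 0.03 2.3 0 20" --pt "-0.03 0.03 2.75 0 20" --pt "-0.03 0.03 2.9 0 20"

```text
clock: 6.45
position: [0.4423, 0.1535, 0.0239]
ee_rot: [-0.001, 0.0, 1.0, -0.0]
contact_force: [0.1, 0.2, -1.1]
width: 0.0271
gripper_force: 24.9
```

Emit:
play_rows --pt "0 0 0.03 0 20" --pt "0 0 0.06 0 20" --pt "0 0 0.09 0 20" --pt "0 0 0.12 0 20" --pt "0 0 0.12 0 20"

```text
clock: 7.08
position: [0.4429, 0.1544, 0.0202]
ee_rot: [0.0, -0.0, 1.0, 0.0]
contact_force: [-0.1, -0.2, -0.3]
width: 0.027
gripper_force: 24.9
```

```bash
python3 -c "
from h import *
go(.4428,.1533,.0188,180)
"
```

```text
pos [0.4429 0.1544 0.0202] phi 180.04 F [-0.1 -0.2 -0.3] w 0.027 gf 24.9 t 7.075 
ROW [ 0.002 -0.029  0.035] turn 0.004
```

Emit:
play_rows --pt "0 -0.02 0.02 0 20" --pt "0 -0.02 0.03 0 20" --pt "0 -0.02 0.04 0 20" --pt "0 -0.02 0.04 0 20"

```text
clock: 7.58
position: [0.4431, 0.1536, 0.0188]
ee_rot: [0.0, -0.0, 1.0, 0.0]
contact_force: [-1.2, -1.3, 4.9]
width: 0.0269
gripper_force: 25.5
```

Emit:
play_rows --pt "0 0 0 0 32" --pt "0 0 0 0 40" --pt "0 0 0 0 50" --pt "0 0 -0.5 0 60" --pt "0 0 -1.5 0 80"

```text
clock: 8.2
position: [0.4414, 0.1533, 0.0777]
ee_rot: [-0.002, -0.0, 1.0, -0.0]
contact_force: [1.4, 1.0, 0.2]
width: 0.0763
gripper_force: 0.0
```

Emit:
play_rows --pt "0 0 -1 0 85" --pt "0 0 -2 0 85" --pt "0 0 -3 0 85" --pt "0 0 -3 0 85" --pt "0 0 -3 0 85"

```text
clock: 8.82
position: [0.4422, 0.1535, 0.1979]
ee_rot: [-0.001, -0.0, 1.0, -0.0]
contact_force: [-0.4, 0.8, -0.5]
width: 0.0852
gripper_force: 0.0
```

```bash
cat >> h.py <<'E'
def circ(q):
    A=np.c_[2*q[:,:2],np.ones(len(q))];s=np.linalg.lstsq(A,(q[:,:2]**2).sum(1),rcond=None)[0]
    return (s[:2]*1000).round(2), round(1000*np.sqrt(s[2]+s[0]**2+s[1]**2),2)
def hull(q): return q[cv2.convexHull((q[:,:2]).astype(np.float32),returnPoints=False)[:,0]]
def nest(P,c,h,saucer=(.4428,.1533)):
    print('foot',circ(hull(tops(P,c,h,.04,.003))),len(tops(P,c,h,.04,.003)))
    q=tops(P,saucer,.011,.056,.003);q=q[np.hypot(*(q[:,:2]-saucer).T)>.045];print('saucer',circ(q),len(q))
E
python3 -c "
from h import *
for n in('wrist','top','scene'):
    d=snap(n,n+'3');P=world(d);print(n);nest(P,(.4428,.1533),.047)
go(.602,.2758,.2,180)
"
```

```text
wrist
foot (array([442.48, 153.87]), np.float64(12.27)) 682
saucer (array([442.74, 153.46]), np.float64(47.33)) 1458
top
foot (array([442.53, 152.86]), np.float64(11.84)) 53
saucer (array([442.64, 152.84]), np.float64(47.68)) 80
scene
foot (array([443.46, 151.95]), np.float64(11.56)) 50
saucer (array([443.31, 152.68]), np.float64(47.65)) 150
pos [0.4419 0.1534 0.1971] phi 180.04 F [ 0.2 -0.7 -0.3] w 0.0853 gf 0.0 t 8.975 
ROW [-4.004  3.058 -0.087] turn 0.004
```

View pics/wrist3.png

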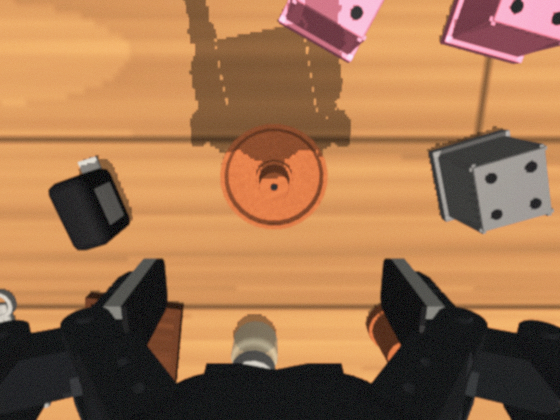

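The small pot stands in the middle of the saucer: foot at (273,186), all cameras within 0.7 mm. Next is the middle round pot.

Emit:
play_rows --pt "-1 0.75 0 0 85" --pt "-2 1.5 0 0 85" --pt "-3 2.3 0 0 85" --pt "-4 3.06 0 0 85" --pt "-4 3.06 0 0 85"

```text
clock: 9.6
position: [0.6048, 0.2778, 0.1955]
ee_rot: [-0.001, -0.001, 1.0, -0.0]
contact_force: [-0.5, -0.5, -0.5]
width: 0.0853
gripper_force: 0.0
```

Emit:
play_rows --pt "0 0 0 0 85" --pt "0 0 0 0 85"

```text
clock: 9.85
position: [0.6017, 0.2753, 0.1983]
ee_rot: [-0.001, -0.0, 1.0, -0.0]
contact_force: [0.8, -0.1, -0.1]
width: 0.0853
gripper_force: 0.0
```

```bash
python3 -c "
from h import *
go(.602,.2758,.015,180)
d=snap('wrist','w4');P=world(d)
print(circ(hull(tops(P,(.602,.2758),.056,.04,.003))))
T=world(load('top3'));S=world(load('scene3'))
for Q in(T,S): print(circ(hull(tops(Q,(.602,.2758),.055,.04,.003))))
"
```

```text
pos [0.6017 0.2753 0.1983] phi 180.01 F [ 0.8 -0.1 -0.1] w 0.0853 gf 0.0 t 9.85 
ROW [-0.014  0.016  4.582] turn 0.001
(array([602.83, 278.17]), np.float64(18.94))
(array([611.58, 278.85]), np.float64(10.1))
(array([604.12, 275.37]), np.float64(19.32))
```

Emit:
play_rows --pt "-0.03 0.06 1 0 85" --pt "-0.03 0.06 2.2 0 85" --pt "-0.03 0.06 3.4 0 85" --pt "-0.03 0.06 4.3 0 85" --pt "-0.03 0.06 4.6 0 75"

```text
clock: 10.52
position: [0.6019, 0.2774, 0.0127]
ee_rot: [-0.002, -0.0, 1.0, -0.001]
contact_force: [-0.4, 0.2, 0.2]
width: 0.0746
gripper_force: 0.0
```

Emit:
play_rows --pt "0 0 0 0 60" --pt "0 0 0 0 50" --pt "0 0 0 0 42" --pt "0 0 0 0 35" --pt "0 0 0 0 32" --newtons 30

```text
clock: 11.15
position: [0.6054, 0.2792, 0.0168]
ee_rot: [0.002, -0.0, 1.0, 0.001]
contact_force: [-1.3, 0.6, 6.7]
width: 0.0424
gripper_force: 29.9
```

```bash
python3 -c "
from h import *
go(.6028,.2779,.014,180)
"
```

```text
pos [0.6054 0.2792 0.0168] phi 180.03 F [-1.3  0.6  6.7] w 0.0424 gf 29.9 t 11.15 
ROW [ 0.066 -0.033  0.069] turn 0.003
```

Emit:
play_rows --pt "0 0 -0.3 0 32" --pt "0 0 -1.3 0 32" --pt "0 0 -2.5 0 32" --pt "0 0 -3.3 0 32" --pt "0.8 -0.6 -3.3 0 32"

```text
clock: 11.78
position: [0.576, 0.256, 0.1506]
ee_rot: [0.005, -0.001, 1.0, 0.002]
contact_force: [0.3, 0.0, -0.9]
width: 0.0424
gripper_force: 30.7
```

Emit:
play_rows --pt "1 -0.7 0 0 32" --pt "2 -1.5 0 0 32" --pt "2.9 -2.2 0 0 32" --pt "3.2 -2.5 0 0 32" --pt "3.2 -2.5 0 0 32"

```text
clock: 12.4
position: [0.4444, 0.1541, 0.1472]
ee_rot: [0.001, 0.0, 1.0, 0.0]
contact_force: [0.7, 0.0, -0.7]
width: 0.0423
gripper_force: 30.7
```

Emit:
play_rows --pt "0 0 0 0 32" --pt "0 0 0 0 32"

```text
clock: 12.65
position: [0.4455, 0.1551, 0.1465]
ee_rot: [0.0, -0.001, 1.0, 0.0]
contact_force: [0.6, -0.1, 0.2]
width: 0.0422
gripper_force: 30.7
```

```bash
python3 -c "
from h import *
go(.4428,.1533,.021,180);z=manip.get_state()['position']
P=world(snap('wrist','w5'))
go(.4428,.1533,.021,180)
for h in(.036,.04,.043):
  q=tops(P,z[:2],z[2]+h,.022,.0025); print(h,len(q), circ(hull(q)) if len(q)>10 else '', q.mean(0) if len(q) else '')
"
```

```text
pos [0.4455 0.1551 0.1465] phi 180.06 F [ 0.6 -0.1  0.2] w 0.0422 gf 30.7 t 12.65 
ROW [ 0.07  -0.046  3.138] turn 0.006
pos [0.4452 0.155  0.1464] phi 180.07 F [ 0.8 -0.  -0.6] w 0.0423 gf 30.7 t 12.7 
ROW [ 0.061 -0.043  3.134] turn 0.007
0.036 964 (array([444.64, 155.18]), np.float64(21.12)) [0.43117808 0.15429598 0.18262558]
0.04 9715 (array([443.89, 154.98]), np.float64(20.67)) [0.4417271  0.15526992 0.18651784]
0.043 2057 (array([443.15, 154.77]), np.float64(20.06)) [0.44147109 0.15475901 0.18736656]
```

View pics/w5.png

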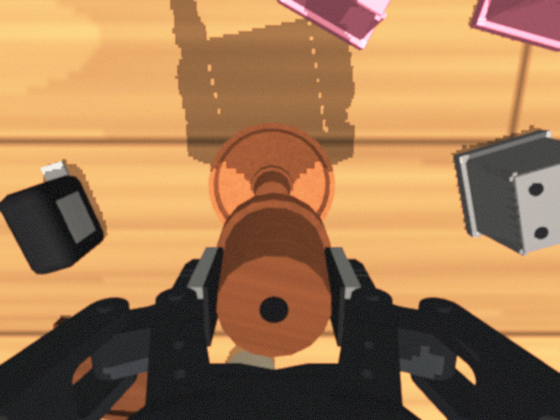

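```bash
python3 -c "
from h import *
P=world(load('w5'))
print(P[290:320:6,[222,235,255,295,315,328]].round(4)[[0,2]])
print(P[[250,254,258,262,266,290,330,345,350,354,358],274].round(4))
print(P[305,[212,215,217,219,221,325,328,330,332,334,336]].round(4))
"
```

```text
[[[0.4365 0.1389 0.1861]
  [0.4362 0.1432 0.1867]
  [0.4364 0.1495 0.1864]
  [0.4357 0.1623 0.1875]
  [0.4365 0.1688 0.1862]
  [0.4369 0.1731 0.1855]]

 [[0.4408 0.1388 0.1862]
  [0.4404 0.1431 0.1869]
  [0.44   0.1496 0.1875]
  [0.4404 0.1624 0.1869]
  [0.4404 0.1688 0.1869]
  [0.4406 0.1731 0.1865]]]
[[0.4241 0.1556 0.1827]
 [0.4246 0.1556 0.185 ]
 [0.4249 0.1556 0.1872]
 [0.4264 0.1556 0.1868]
 [0.4278 0.1556 0.1867]
 [0.4362 0.1556 0.1867]
 [0.4511 0.1557 0.1864]
 [0.4568 0.1557 0.1865]
 [0.4591 0.1557 0.186 ]
 [0.4606 0.1557 0.1862]
 [0.6104 0.1561 0.0019]]
[[0.4453 0.1345 0.1808]
 [0.4489 0.1344 0.1748]
 [0.4417 0.1372 0.1865]
 [0.4421 0.1377 0.186 ]
 [0.4418 0.1384 0.1864]
 [0.4422 0.1723 0.1858]
 [0.4422 0.1733 0.1856]
 [0.4418 0.1738 0.1863]
 [0.449  0.1766 0.1746]
 [0.4469 0.1767 0.1779]
 [0.4443 0.1766 0.1822]]
```

The wrist view shows the middle pot upright in the grip, foot centred at (274,305), and the small pot in the saucer ahead of it. Next I'll shift 1.7 mm and lower.

Emit:
play_rows --pt "0.01 -0.04 0.4 0 32" --pt "0.01 -0.04 1.0 0 32" --pt "0.01 -0.04 1.6 0 32" --pt "0.01 -0.04 1.9 0 32" --pt "0.01 -0.04 1.9 0 32"

```text
clock: 13.32
position: [0.4435, 0.1529, 0.0698]
ee_rot: [-0.001, -0.0, 1.0, -0.0]
contact_force: [0.0, -0.2, -0.0]
width: 0.0422
gripper_force: 30.7
```

```bash
python3 -c "
from h import *
go(.4447,.1533,.0208,180)
"
```

```text
pos [0.4435 0.1529 0.0698] phi 180.05 F [ 0.  -0.2 -0. ] w 0.0422 gf 30.7 t 13.325 
ROW [-0.033  0.01   1.224] turn 0.005
```

Emit:
play_rows --pt "-0.02 0.01 0.3 0 32" --pt "-0.02 0.01 0.6 0 32" --pt "-0.02 0.01 0.8 0 32" --pt "-0.02 0.01 0.95 0 32" --pt "-0.02 0.01 1.05 0 32"

```text
clock: 13.95
position: [0.4445, 0.1532, 0.0281]
ee_rot: [-0.0, -0.0, 1.0, 0.0]
contact_force: [0.0, -0.9, -0.4]
width: 0.0423
gripper_force: 30.7
```

```bash
python3 -c "
from h import *
go(.4447,.1533,.0208,180)
"
```

```text
pos [0.4445 0.1532 0.0281] phi 180.03 F [ 0.  -0.9 -0.4] w 0.0423 gf 30.7 t 13.95 
ROW [-0.006  0.004  0.183] turn 0.003
```

Emit:
play_rows --pt "0 0 0.05 0 32" --pt "0 0 0.1 0 32" --pt "0 0 0.13 0 32" --pt "0 0 0.16 0 32" --pt "0 0 0.16 0 32"

```text
clock: 14.58
position: [0.4446, 0.1532, 0.0222]
ee_rot: [0.0, -0.0, 1.0, 0.0]
contact_force: [-0.7, -0.2, -0.1]
width: 0.042
gripper_force: 30.7
```

Emit:
play_rows --pt "0 0 0.02 0 32" --pt "0 0 0.03 0 32" --pt "0 0 0.04 0 32" --pt "0 0 0.04 0 32"

```text
clock: 15.08
position: [0.4448, 0.1532, 0.0216]
ee_rot: [0.0, -0.0, 1.0, 0.0]
contact_force: [-2.3, -1.6, 10.5]
width: 0.0425
gripper_force: 31.9
```

Emit:
play_rows --pt "0 0 -0.02 0 46" --pt "0 0 -0.02 0 54" --pt "0 0 -0.02 0 65" --pt "0 0 -0.5 0 80" --pt "0 0 -1.5 0 85"

```text
clock: 15.7
position: [0.443, 0.1529, 0.0796]
ee_rot: [-0.002, -0.0, 1.0, -0.0]
contact_force: [0.2, 0.2, 0.5]
width: 0.0854
gripper_force: 0.0
```

Emit:
play_rows --pt "0 0 -1 0 85" --pt "0 0 -2 0 85" --pt "0 0 -3 0 85" --pt "0 0 -3 0 85" --pt "0 0 -3 0 85"

```text
clock: 16.32
position: [0.4438, 0.153, 0.1998]
ee_rot: [-0.001, -0.0, 1.0, -0.0]
contact_force: [0.2, 0.2, -0.1]
width: 0.0849
gripper_force: 0.0
```

```bash
python3 -c "
from h import *
for n in('wrist','top','scene'):
    d=snap(n,n+'6');P=world(d);print(n);nest(P,(.4428,.1533),.061)
    q=tops(P,(.4428,.1533),.061,.03,.006);print(q.mean(0))
    print('large',circ(hull(tops(P,(.4535,-.175),.072,.045,.003))))
go(.4535,-.175,.2,180)
"
```

```text
wrist
foot (array([442.13, 153.51]), np.float64(18.93)) 1714
saucer (array([442.76, 153.47]), np.float64(47.34)) 1449
[0.44121252 0.15364517 0.06195073]Traceback (most recent call last):
  File "<string>", line 6, in <module>
    print('large',circ(hull(tops(P,(.4535,-.175),.072,.045,.003))))
                       ~~~~^^^^^^^^^^^^^^^^^^^^^^^^^^^^^^^^^^^^^^
  File "h.py", line 23, in hull
    def hull(q): return q[cv2.convexHull((q[:,:2]).astype(np.float32),returnPoints=False)[:,0]]
                          ~~~~~~~~~~~~~~~~~~~~~~~~~~~~~~~~~~~~~~~~~~~~~~~~~~~~~~~~~~~~~~~^^^^^
TypeError: 'NoneType' object is not subscriptable
```

The middle pot is seated: foot at 61 mm, centred. Next is the large round pot.

Emit:
play_rows --pt "0 -1.4 0 0 85" --pt "0 -2.9 0 0 85" --pt "-0.1 -4.4 0 0 85" --pt "-0.2 -5.9 0 0 85" --pt "-0.24 -7.2 0 0 85"

```text
clock: 17.0
position: [0.4534, -0.1367, 0.1988]
ee_rot: [-0.001, 0.0, 1.0, 0.001]
contact_force: [0.2, -0.3, 0.3]
width: 0.0848
gripper_force: 0.0
```

Emit:
play_rows --pt "0 -0.7 0 0 85" --pt "0 -1 0 0 85" --pt "0 -1 0 0 85" --pt "0 -1 0 0 85" --pt "0 -1 0 0 85"

```text
clock: 17.62
position: [0.4542, -0.1736, 0.2005]
ee_rot: [-0.0, -0.001, 1.0, 0.0]
contact_force: [-0.6, -1.1, 0.2]
width: 0.0853
gripper_force: 0.0
```

```bash
python3 -c "
from h import *
go(.4535,-.175,.018,180)
P=world(snap('wrist','w7'))
print('large',circ(hull(tops(P,(.4535,-.175),.071,.045,.003))))
"
```

```text
pos [ 0.4542 -0.1736  0.2005] phi 180.13 F [-0.6 -1.1  0.2] w 0.0853 gf 0.0 t 17.625 
ROW [ 0.018 -0.037  4.562] turn 0.013
large (array([ 452.74, -174.  ]), np.float64(25.9))
```

Emit:
play_rows --pt "0.03 -0.01 0.8 0 85" --pt "0.03 -0.01 1.8 0 85" --pt "0.03 -0.01 2.6 0 85" --pt "0.03 -0.01 2.9 0 85" --pt "0.03 -0.01 2.9 0 85"

```text
clock: 18.3
position: [0.4531, -0.1749, 0.0844]
ee_rot: [-0.0, -0.001, 1.0, 0.0]
contact_force: [0.4, 0.3, -0.7]
width: 0.0848
gripper_force: 0.0
```

```bash
python3 -c "
from h import *
go(.4527,-.1741,.017,180)
"
```

```text
pos [ 0.4531 -0.1749  0.0844] phi 180.07 F [ 0.4  0.3 -0.7] w 0.0848 gf 0.0 t 18.3 
ROW [0.008 0.018 1.684] turn 0.007
```

Emit:
play_rows --pt "0.01 0.02 0.5 0 85" --pt "0.01 0.02 1 0 85" --pt "0.01 0.02 1.4 0 85" --pt "0.01 0.02 1.68 0 85" --pt "0.01 0.02 1.68 0 80"

```text
clock: 18.92
position: [0.4529, -0.1745, 0.0175]
ee_rot: [0.0, -0.0, 1.0, 0.0]
contact_force: [0.2, -0.9, 0.3]
width: 0.08
gripper_force: 0.0
```

Emit:
play_rows --pt "0 0 0 0 75" --pt "0 0 0 0 68" --pt "0 0 0 0 62" --pt "0 0 0 0 55" --pt "0 0 0 0 48" --newtons 40

```text
clock: 19.55
position: [0.453, -0.175, 0.0181]
ee_rot: [0.0, -0.001, 1.0, -0.001]
contact_force: [-1.5, -1.5, 5.9]
width: 0.0574
gripper_force: 41.6
```

```bash
python3 -c "
from h import *
go(.4527,-.1741,.017,180)
"
```

```text
pos [ 0.453  -0.175   0.0181] phi 180.06 F [-1.5 -1.5  5.9] w 0.0574 gf 41.6 t 19.55 
ROW [0.008 0.022 0.026] turn 0.006
```

Emit:
play_rows --pt "0 0 -0.2 0 48" --pt "0 0 -0.9 0 48" --pt "0 0 -2 0 48" --pt "0 0.3 -3 0 48" --pt "0 1.2 -3.4 0 48"

```text
clock: 20.18
position: [0.4543, -0.1275, 0.1561]
ee_rot: [0.003, 0.001, 1.0, -0.001]
contact_force: [1.2, 0.3, -2.8]
width: 0.0577
gripper_force: 43.5
```

Emit:
play_rows --pt "0 1.3 0 0 48" --pt "0 2.6 0 0 48" --pt "0.1 3.9 0 0 48" --pt "0.2 5.2 0 0 48" --pt "0.25 6.2 0 0 48"

```text
clock: 20.8
position: [0.4415, 0.1235, 0.1535]
ee_rot: [-0.0, -0.001, 1.0, 0.0]
contact_force: [0.8, 0.8, -1.6]
width: 0.0578
gripper_force: 43.5
```

Emit:
play_rows --pt "0 0.5 0 0 48" --pt "0 0.8 0 0 48" --pt "0 0.8 0 0 48" --pt "0 0.8 0 0 48" --pt "0 0.8 0 0 48"

```text
clock: 21.42
position: [0.4426, 0.1527, 0.1533]
ee_rot: [-0.0, 0.0, 1.0, -0.0]
contact_force: [0.3, 0.8, -1.6]
width: 0.0579
gripper_force: 43.5
```

```bash
python3 -c "
from h import *
P=world(snap('wrist','w8'))
go(.4425,.1534,.0231,180)
z=manip.get_state()['position']
m=(np.abs(P[...,2]-(z[2]+.0539))<.0025)&(np.hypot(P[...,0]-z[0],P[...,1]-z[1])<.03)
n,l,st,c=cv2.connectedComponentsWithStats(m.astype(np.uint8));i=1+st[1:,4].argmax();q=P[l==i]
print(st[i],circ(hull(q)),q[:,2].mean(), q.min(0),q.max(0))
A=np.c_[q[:,:2]-q[:,:2].mean(0),np.ones(len(q))];print('tilt',np.linalg.lstsq(A,q[:,2],rcond=None)[0])
"
```

```text
pos [0.4426 0.1528 0.1533] phi 179.97 F [ 0.1 -0.1 -1. ] w 0.0577 gf 43.5 t 21.475 
ROW [2.000e-03 1.500e-02 3.255e+00] turn -0.003
[  185   255   178   119 15865] (array([441.11, 153.26]), np.float64(25.24)) 0.20799756059310018 [0.41607392 0.12770669 0.20469185] [0.4532963  0.17875714 0.20968726]
tilt [ 0.02017889 -0.00177437  0.20799756]
```

View pics/w8.png

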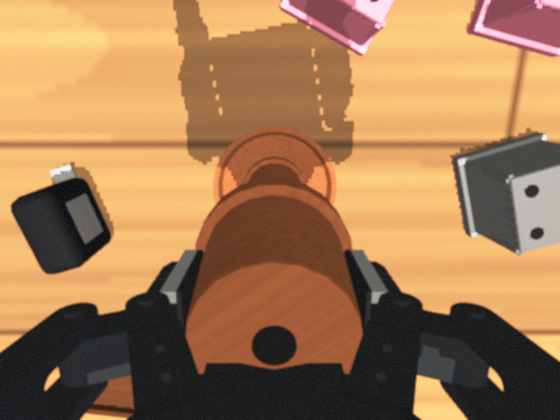

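The wrist view shows the large pot upright in the grip, drain hole at (273,345), nearly over the nest. Next I'll lower it.

Emit:
play_rows --pt "0 0.01 0.4 0 48" --pt "0 0.01 0.9 0 48" --pt "0 0.01 1.4 0 48" --pt "0 0.01 1.6 0 48" --pt "0 0.01 1.6 0 48"

```text
clock: 22.1
position: [0.4424, 0.1537, 0.0891]
ee_rot: [-0.0, -0.0, 1.0, -0.0]
contact_force: [-0.1, -0.1, -1.3]
width: 0.0578
gripper_force: 43.5
```

Emit:
play_rows --pt "0 0 0.25 0 48" --pt "0 0 0.5 0 48" --pt "0 0 0.75 0 48" --pt "0 0 0.9 0 48" --pt "0 0 0.9 0 48"

```text
clock: 22.72
position: [0.4421, 0.1539, 0.0527]
ee_rot: [-0.001, -0.0, 1.0, -0.0]
contact_force: [0.2, 0.3, -1.1]
width: 0.0576
gripper_force: 43.5
```

```bash
python3 -c "
from h import *
go(.4425,.1532,.0231,180)
"
```

```text
pos [0.4421 0.1539 0.0527] phi 180.04 F [ 0.2  0.3 -1.1] w 0.0576 gf 43.5 t 22.725 
ROW [-0.011 -0.018  0.74 ] turn 0.004
```

Emit:
play_rows --pt "0 -0.01 0.2 0 48" --pt "0 -0.01 0.35 0 48" --pt "0 -0.01 0.45 0 48" --pt "0 -0.01 0.5 0 48" --pt "0 -0.01 0.5 0 48"

```text
clock: 23.35
position: [0.4425, 0.1536, 0.0332]
ee_rot: [-0.0, -0.0, 1.0, 0.0]
contact_force: [-0.3, -0.1, -3.1]
width: 0.0577
gripper_force: 43.5
```

Emit:
play_rows --pt "0 0 0.04 0 48" --pt "0 0 0.08 0 48" --pt "0 0 0.12 0 48" --pt "0 0 0.15 0 48" --pt "0 0 0.15 0 48"

```text
clock: 23.98
position: [0.4424, 0.1536, 0.0272]
ee_rot: [-0.0, -0.0, 1.0, 0.0]
contact_force: [-0.2, 0.4, -2.0]
width: 0.0574
gripper_force: 43.5
```

Emit:
play_rows --pt "0 0 0.03 0 48" --pt "0 0 0.05 0 48" --pt "0 0 0.07 0 48" --pt "0 0 0.09 0 48" --pt "0 0 0.09 0 48"

```text
clock: 24.6
position: [0.4425, 0.1536, 0.0236]
ee_rot: [-0.0, -0.0, 1.0, 0.0]
contact_force: [0.4, -0.1, -2.0]
width: 0.0576
gripper_force: 43.5
```

Emit:
play_rows --pt "0 0 0.01 0 48" --pt "0 0 0.02 0 48" --pt "0 0 0.02 0 48"

```text
clock: 24.98
position: [0.4426, 0.1536, 0.0232]
ee_rot: [0.0, -0.0, 1.0, 0.0]
contact_force: [-0.8, 0.4, 2.2]
width: 0.058
gripper_force: 44.0
```

Emit:
play_rows --pt "0 0 0.01 0 60" --pt "0 0 0.01 0 66" --pt "0 0 0.01 0 75" --pt "0 0 -0.3 0 85" --pt "0 0 -1.2 0 85"

```text
clock: 25.6
position: [0.4412, 0.1533, 0.0707]
ee_rot: [-0.002, -0.0, 1.0, -0.0]
contact_force: [0.5, 0.5, 0.4]
width: 0.085
gripper_force: 0.0
```

Emit:
play_rows --pt "0 0 -1 0 85" --pt "0 0 -2 0 85" --pt "0 0 -3.2 0 85" --pt "0 0 -3.2 0 85" --pt "0 0 -3.2 0 85"

```text
clock: 26.22
position: [0.442, 0.1535, 0.1991]
ee_rot: [0.0, -0.0, 1.0, 0.0]
contact_force: [0.5, 0.3, -0.4]
width: 0.0847
gripper_force: 0.0
```

```bash
python3 -c "
from h import *
P=world(snap('wrist','w9'));nest(P,(.4426,.1535),.077)
q=tops(P,(.4428,.1533),.077,.03,.006);print(np.percentile(q[:,2],[5,50,95]))
go(.592,-.275,.2,195)
"
```

```text
foot (array([442.5 , 153.84]), np.float64(25.84)) 3549
saucer (array([442.96, 153.46]), np.float64(47.51)) 1318
[0.07667586 0.07809645 0.07918576]
pos [0.4415 0.1534 0.1983] phi 180.04 F [ 0.8  0.2 -0.4] w 0.0848 gf 0.0 t 26.275 
ROW [ -3.754 -10.712  -0.046] turn -1.496
```

Round nest done: top at 77–78 mm, centred within 0.5 mm. Next is the small square pot.

Emit:
play_rows --pt "-0.48 -1.38 0 0 85" --pt "-0.96 -2.76 0 0 85" --pt "-1.44 -4.14 0 0 85" --pt "-1.92 -5.52 0 0 85" --pt "-2.4 -6.9 0 0 85"

```text
clock: 26.9
position: [0.5381, -0.1239, 0.1971]
ee_rot: [-0.002, -0.0, 1.0, 0.001]
contact_force: [-0.0, 0.3, 0.4]
width: 0.0848
gripper_force: 0.0
```

Emit:
play_rows --pt "-0.48 -1.38 0 -0.8 85" --pt "-0.96 -2.76 0 -1.5 85" --pt "-1.35 -3.8 0 -1.5 85" --pt "-1.35 -3.8 0 -1.5 85" --pt "-1.35 -3.8 0 -1.5 85"

```text
clock: 27.52
position: [0.5917, -0.2734, 0.197]
ee_rot: [-0.001, -0.131, 0.991, 0.002]
contact_force: [-0.4, 0.6, 0.1]
width: 0.085
gripper_force: 0.0
```

Emit:
play_rows --pt "0 0 0 0 85" --pt "0 0 0 0 85"

```text
clock: 27.78
position: [0.5925, -0.273, 0.1991]
ee_rot: [-0.0, -0.132, 0.991, 0.0]
contact_force: [0.3, -0.2, -0.1]
width: 0.0848
gripper_force: 0.0
```

```bash
cat >> h.py <<'E'
def sq(P,c,h,r,tol=.003):
    m=(np.abs(P[...,2]-h)<tol)&(np.hypot(P[...,0]-c[0],P[...,1]-c[1])<r)
    n,l,st,_=cv2.connectedComponentsWithStats(m.astype(np.uint8));q=P[l==1+st[1:,4].argmax()]
    rc=cv2.minAreaRect((q[:,:2]*1000).astype(np.float32));return len(q),np.array(rc[0]).round(2),np.array(rc[1]).round(1),round(rc[2],1),np.percentile(q[:,2],[5,50,95]).round(4)
E
python3 -c "
from h import *
P=world(snap('wrist','w10'));print(sq(P,(.592,-.275),.049,.04))
go(.592,-.275,.2,195)
T=world(manip.get_image('top'));print(sq(T,(.621,.002),.0115,.075,.004))
"
```

```text
(1793, array([ 592.21, -274.61]), array([39.6, 39.5]), 13.9, array([0.0496, 0.0511, 0.0519]))
pos [ 0.5926 -0.2732  0.1992] phi 195.11 F [-0.1  0.5  0.6] w 0.0852 gf 0.0 t 27.825 
ROW [ 0.027 -0.038 -0.019] turn 0.011
(405, array([621.21,   2.04]), array([97.9, 99. ]), 81.9, array([0.008 , 0.0108, 0.0139]))
```

View pics/w10.png

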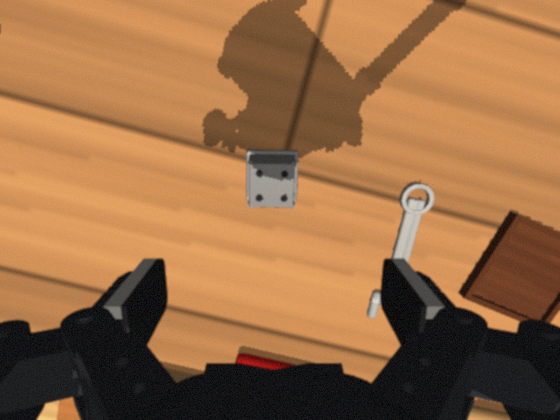

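The wrist view shows the small square pot at (272,180), square to the fingers, with the spanner well clear at (405,240). Next I'll descend and grip.

Emit:
play_rows --pt "0.02 -0.03 1 0 85" --pt "0.02 -0.03 2.2 0 85" --pt "0.02 -0.03 3.4 0 85" --pt "0.02 -0.03 4.3 0 85" --pt "0.02 -0.03 4.68 0 80"

```text
clock: 28.5
position: [0.5911, -0.2746, 0.0097]
ee_rot: [-0.001, -0.131, 0.991, 0.001]
contact_force: [0.1, -0.2, -0.1]
width: 0.0801
gripper_force: 0.0
```

Emit:
play_rows --pt "0 0 0 0 65" --pt "0 0 0 0 52" --pt "0 0 0 0 45" --pt "0 0 0 0 38" --pt "0 0 0 0 32" --newtons 30

```text
clock: 29.12
position: [0.5933, -0.2763, 0.0134]
ee_rot: [0.001, -0.131, 0.991, -0.001]
contact_force: [-0.3, -0.5, 6.6]
width: 0.0397
gripper_force: 31.1
```

Emit:
play_rows --pt "0 0 0 0 32" --pt "0 0 -0.3 0 32" --pt "0 0 -1.2 0 32" --pt "0 0 -2.5 0 32" --pt "0 0 -3.2 0 32"

```text
clock: 29.75
position: [0.5933, -0.2762, 0.1432]
ee_rot: [0.002, -0.131, 0.991, -0.001]
contact_force: [-0.4, 0.5, -0.2]
width: 0.0402
gripper_force: 30.4
```

```bash
python3 -c "
from h import *
go(.6215,.002,.15,171.8)
"
```

```text
pos [ 0.5933 -0.2762  0.1432] phi 195.04 F [-0.4  0.5 -0.2] w 0.0402 gf 30.4 t 29.75 
ROW [-2.487  6.534 -0.183] turn 2.324
```

Emit:
play_rows --pt "-0.4 1.1 0 0.5 32" --pt "-0.95 2.5 0 1 32" --pt "-1.5 3.9 0 1.5 32" --pt "-2 5.3 0 2 32" --pt "-2.4 6.3 0 2.32 32"

```text
clock: 30.38
position: [0.6192, -0.0048, 0.1402]
ee_rot: [-0.0, 0.072, 0.997, 0.0]
contact_force: [0.9, -1.1, -0.1]
width: 0.04
gripper_force: 30.4
```

Emit:
play_rows --pt "0 0.2 0 0 32" --pt "0 0.2 0 0 32" --pt "0 0.2 0 0 32" --pt "0 0.2 0 0 32"

```text
clock: 30.88
position: [0.6207, -0.001, 0.1397]
ee_rot: [-0.0, 0.072, 0.997, -0.0]
contact_force: [-0.8, 0.1, -1.3]
width: 0.04
gripper_force: 30.4
```

```bash
python3 -c "
from h import *
P=world(snap('wrist','w11'));s=manip.get_state()['position']
go(.6215,.0018,.018,171.8)
print('pot',sq(P,s[:2],s[2]+.037,.04,.003),'tray',sq(P,(.6215,.002),.0115,.075,.004))
S=world(manip.get_image('scene'));print(sq(S,(.6215,.002),.0115,.075,.004))
"
```

```text
pos [ 0.6207 -0.0008  0.1397] phi 171.74 F [ 0.4 -1.3 -0.9] w 0.0402 gf 30.4 t 30.925 
ROW [-0.01   0.067  3.042] turn -0.006
pot (11547, array([ 6.2038e+02, -3.8000e-01]), array([40.2, 41.1]), 81.2, array([0.1757, 0.1772, 0.1781])) tray (4817, array([619.37,   3.25]), array([98.3, 92.9]), 81.7, array([0.0076, 0.0125, 0.0142]))
(442, array([621.38,   1.39]), array([100.6,  99.9]), 82.1, array([0.008 , 0.0109, 0.0134]))
```

View pics/w11.png

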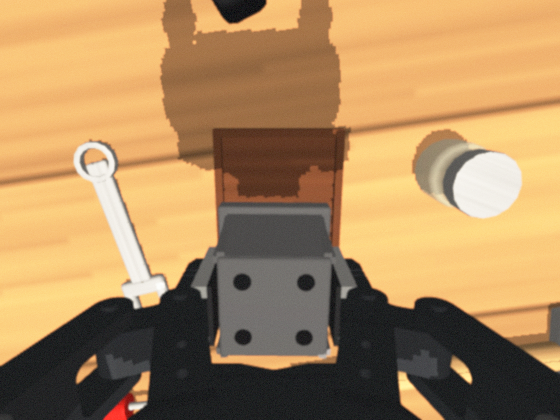

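The wrist view shows the tray edges (219–345) parallel to the pot sides, the jar clear at (480,180) and the spanner clear. Next I'll lower.

Emit:
play_rows --pt "-0.01 0.07 0.5 0 32" --pt "-0.01 0.07 1.4 0 32" --pt "-0.01 0.07 2.2 0 32" --pt "-0.01 0.07 2.7 0 32" --pt "-0.01 0.07 2.85 0 32"

```text
clock: 31.6
position: [0.6206, 0.0028, 0.0242]
ee_rot: [-0.001, 0.072, 0.997, 0.0]
contact_force: [0.2, 0.1, -0.5]
width: 0.0398
gripper_force: 30.4
```

Emit:
play_rows --pt "0 0 0.03 0 32" --pt "0 0 0.06 0 32" --pt "0 0 0.09 0 32" --pt "0 0 0.11 0 32" --pt "0 0 0.11 0 32"

```text
clock: 32.22
position: [0.6216, 0.0032, 0.0215]
ee_rot: [0.0, 0.071, 0.997, 0.0]
contact_force: [0.5, 0.6, -0.3]
width: 0.0399
gripper_force: 30.4
```

```bash
python3 -c "
from h import *
go(.6217,.0020,.0178,171.8)
"
```

```text
pos [0.6216 0.0032 0.0215] phi 171.84 F [ 0.5  0.6 -0.3] w 0.0399 gf 30.4 t 32.225 
ROW [-0.006 -0.031  0.092] turn 0.004
```

Emit:
play_rows --pt "0 -0.02 0.02 0 32" --pt "0 -0.02 0.04 0 32" --pt "0 -0.02 0.06 0 32" --pt "0 -0.02 0.08 0 32" --pt "0 -0.02 0.08 0 32"

```text
clock: 32.85
position: [0.6216, 0.0024, 0.0193]
ee_rot: [0.0, 0.071, 0.997, -0.0]
contact_force: [-1.8, -0.7, 7.1]
width: 0.0399
gripper_force: 31.4
```

```bash
python3 -c "
from h import *
go(.6217,.0020,.0178,171.8)
"
```

```text
pos [0.6216 0.0024 0.0193] phi 171.84 F [-1.8 -0.7  7.1] w 0.0399 gf 31.4 t 32.85 
ROW [-0.004 -0.009  0.037] turn 0.004
```

Emit:
play_rows --pt "0 0 -0.02 0 44" --pt "0 0 -0.02 0 52" --pt "0 0 -0.02 0 65" --pt "0 0 -0.5 0 80" --pt "0 0 -1.5 0 85"

```text
clock: 33.48
position: [0.6198, 0.0026, 0.0765]
ee_rot: [-0.003, 0.071, 0.997, 0.0]
contact_force: [-0.7, -0.0, 0.5]
width: 0.0852
gripper_force: 0.0
```

Emit:
play_rows --pt "0 0 -1 0 85" --pt "0 0 -2 0 85" --pt "0 0 -3 0 85" --pt "0 0 -3 0 85" --pt "0 0 -3 0 85"

```text
clock: 34.1
position: [0.6208, 0.0025, 0.1973]
ee_rot: [-0.001, 0.071, 0.997, 0.0]
contact_force: [-0.6, -0.3, -0.4]
width: 0.0851
gripper_force: 0.0
```

```bash
python3 -c "
from h import *
for n in('wrist','top','scene'):
    P=world(snap(n,n+'12'));print(n,'pot',sq(P,(.6215,.002),.055,.04,.004),'\n  tray',sq(P,(.6215,.002),.0115,.075,.004))
    if n!='wrist':print('  large',sq(P,(.4415,.34),.064,.055,.004))
go(.4415,.340,.2,198.5)
"
```

```text
wrist pot (2151, array([620.95,   2.92]), array([39.4, 40.6]), 82.1, array([0.0556, 0.0572, 0.0583])) 
  tray (4293, array([622.05,   2.8 ]), array([98.2, 98.5]), 81.7, array([0.0076, 0.0127, 0.0144]))
top pot (266, array([619.81,   2.8 ]), array([39.2, 39.4]), 82.3, array([0.052 , 0.0548, 0.0578])) 
  tray (233, array([ 6.3684e+02, -1.5000e-01]), array([98.3, 68.2]), 82.5, array([0.0078, 0.0105, 0.0137]))
  large (599, array([440.7, 340. ]), array([56.3, 59.7]), 17.8, array([0.0612, 0.0639, 0.0668]))
scene pot (271, array([621.47,   1.27]), array([40.3, 38.8]), 80.0, array([0.0521, 0.0548, 0.0572])) 
  tray (481, array([621.79,   1.58]), array([99.6, 99.8]), 82.1, array([0.0079, 0.0109, 0.0135]))
  large (1, array([458.94, 376.58]), array([0., 0.]), 0.0, array([0.0615, 0.0615, 0.0615]))
pos [0.6205 0.0025 0.1963] phi 171.84 F [-0.1  0.8  0.1] w 0.0848 gf 0.0 t 34.25 
ROW [ 5.627  7.717 -0.074] turn -2.666
```

The small square pot is seated: top at 55–57 mm, centred within 1 mm, yaw 82° against the tray's 81.7°. Last is the large grey square pot.

Emit:
play_rows --pt "0.8 1.1 0 -0.6 85" --pt "1.65 2.25 0 -1.2 85" --pt "2.5 3.4 0 -1.8 85" --pt "3.35 4.55 0 -2.4 85" --pt "4.2 5.75 0 -2.65 85"

```text
clock: 34.88
position: [0.4864, 0.2551, 0.197]
ee_rot: [-0.001, -0.16, 0.987, -0.0]
contact_force: [1.2, 0.1, -0.3]
width: 0.0849
gripper_force: 0.0
```

```bash
python3 -c "
from h import *
go(.4413,.340,.2,198.3)
"
```

```text
pos [0.4864 0.2551 0.197 ] phi 198.41 F [ 1.2  0.1 -0.3] w 0.0849 gf 0.0 t 34.875 
ROW [ 0.4    2.369 -0.075] turn 0.011
```

Emit:
play_rows --pt "0.2 1.2 0 0 85" --pt "0.4 2.2 0 0 85" --pt "0.42 2.28 0 0 85" --pt "0.42 2.28 0 0 85" --pt "0.42 2.28 0 0 85"

```text
clock: 35.5
position: [0.4438, 0.3341, 0.1977]
ee_rot: [-0.0, -0.159, 0.987, -0.0]
contact_force: [0.5, -0.6, 0.4]
width: 0.085
gripper_force: 0.0
```

```bash
python3 -c "
from h import *
P=world(snap('wrist','w13'));print(sq(P,(.4415,.340),.065,.055,.004))
go(.4413,.340,.015,198.3)
"
```

```text
(4939, array([441.64, 341.92]), array([59.3, 59.4]), 17.2, array([0.0647, 0.0661, 0.0674]))
pos [0.4438 0.3341 0.1978] phi 198.24 F [ 0.7 -0.3  0.5] w 0.0849 gf 0.0 t 35.55 
ROW [0.012 0.161 4.571] turn -0.006
```

View pics/w13.png

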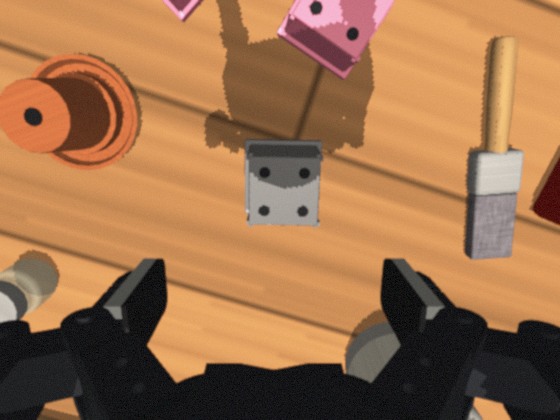

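The wrist view shows the grey large square pot at (283,183), square to the fingers, with the pink one clear at (345,40) and the brush at (495,190).

Emit:
play_rows --pt "0 0.19 0.5 0 85" --pt "0 0.19 1.5 0 85" --pt "0 0.19 2.5 0 85" --pt "0 0.19 2.9 0 85" --pt "0 0.19 2.9 0 85"

```text
clock: 36.17
position: [0.4408, 0.3417, 0.0815]
ee_rot: [-0.001, -0.159, 0.987, -0.0]
contact_force: [0.3, -0.4, 0.6]
width: 0.0849
gripper_force: 0.0
```

```bash
python3 -c "
from h import *
go(.4415,.3415,.014,198)
"
```

```text
pos [0.4408 0.3417 0.0815] phi 198.28 F [ 0.3 -0.4  0.6] w 0.0849 gf 0.0 t 36.175 
ROW [-0.017 -0.009  1.687] turn 0.028
```

Emit:
play_rows --pt "0 -0.01 0.5 0 85" --pt "0 -0.01 1 0 85" --pt "0 -0.01 1.4 0 85" --pt "0 -0.01 1.68 0 85" --pt "0 -0.01 1.68 0 80"

```text
clock: 36.8
position: [0.4408, 0.3419, 0.0146]
ee_rot: [-0.0, -0.159, 0.987, -0.0]
contact_force: [0.4, -0.6, -0.1]
width: 0.0799
gripper_force: 0.0
```

Emit:
play_rows --pt "0 0 0 0 75" --pt "0 0 0 0 68" --pt "0 0 0 0 62" --pt "0 0 0 0 56" --pt "0 0 0 0 50" --newtons 35

```text
clock: 37.42
position: [0.4412, 0.3427, 0.0157]
ee_rot: [0.001, -0.159, 0.987, 0.001]
contact_force: [-2.3, 1.5, 6.0]
width: 0.0596
gripper_force: 36.9
```

Emit:
play_rows --pt "0 0 0 0 50" --pt "0 0 -0.3 0 50" --pt "0 0 -1.2 0 50" --pt "0 0 -2.4 0 50" --pt "0 0 -3.5 0 50"

```text
clock: 38.05
position: [0.4408, 0.3417, 0.1566]
ee_rot: [0.0, -0.159, 0.987, -0.0]
contact_force: [0.1, 0.3, -0.5]
width: 0.0596
gripper_force: 38.5
```

```bash
python3 -c "
from h import *
go(.6213,.0025,.155,171.9)
"
```

```text
pos [0.4408 0.3417 0.1566] phi 198.34 F [ 0.1  0.3 -0.5] w 0.0596 gf 38.5 t 38.05 
ROW [-1.615 -9.469  0.045] turn 2.644
```

Emit:
play_rows --pt "-0.2 -1.2 0 0.6 50" --pt "-0.45 -2.6 0 1.2 50" --pt "-0.7 -4 0 1.8 50" --pt "-0.95 -5.4 0 2.4 50" --pt "-1.15 -6.8 0 2.64 50"

```text
clock: 38.67
position: [0.5707, 0.0964, 0.1552]
ee_rot: [0.0, 0.071, 0.997, -0.0]
contact_force: [0.4, -0.9, -1.0]
width: 0.0595
gripper_force: 38.5
```

```bash
python3 -c "
from h import *
go(.6213,.0025,.155,171.9)
"
```

```text
pos [0.5707 0.0964 0.1552] phi 171.84 F [ 0.4 -0.9 -1. ] w 0.0595 gf 38.5 t 38.675 
ROW [-1.585 -2.144  0.006] turn -0.006
```

Emit:
play_rows --pt "-0.7 -0.95 0 0 50" --pt "-1.3 -1.7 0 0 50" --pt "-1.5 -2 0 0 50" --pt "-1.5 -2 0 0 50" --pt "-1.5 -2 0 0 50"

```text
clock: 39.3
position: [0.6173, 0.0121, 0.1548]
ee_rot: [-0.001, 0.07, 0.998, 0.0]
contact_force: [-0.8, -0.4, -0.6]
width: 0.0597
gripper_force: 38.5
```

```bash
python3 -c "
from h import *
P=world(snap('wrist','w14'));s=manip.get_state()['position']
go(.6213,.0025,.0207,171.9)
print('pot',sq(P,s[:2],s[2]+.0495,.046,.003))
"
```

```text
pos [0.6174 0.0122 0.155 ] phi 172.01 F [-0.2 -0.2 -0.6] w 0.0596 gf 38.5 t 39.35 
ROW [-0.133 -0.229  3.356] turn 0.011
pot (22522, array([609.95,  13.77]), array([59.8, 45. ]), 81.0, array([0.2037, 0.205 , 0.206 ]))
```

View pics/w14.png

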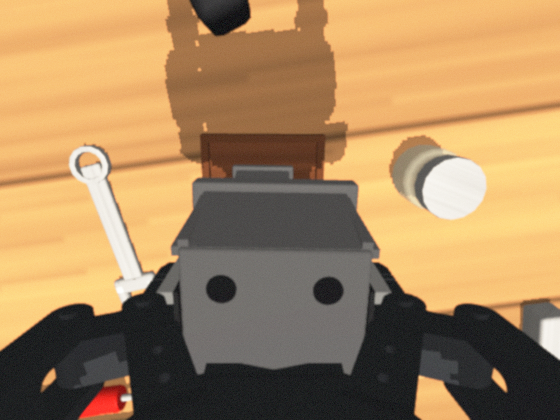

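The wrist view shows the large square pot held square at (275,300), with the tray and the small pot ahead at (263,160). Next I'll shift about 10 mm and lower.

Emit:
play_rows --pt "-0.14 -0.24 0.2 0 50" --pt "-0.14 -0.24 0.9 0 50" --pt "-0.14 -0.24 1.5 0 50" --pt "-0.14 -0.24 1.6 0 50" --pt "-0.14 -0.24 1.6 0 50"

```text
clock: 39.98
position: [0.6227, 0.0005, 0.0909]
ee_rot: [0.0, 0.07, 0.998, -0.0]
contact_force: [0.0, 0.2, 0.3]
width: 0.0593
gripper_force: 38.5
```

```bash
python3 -c "
from h import *
go(.6217,.0021,.0207,171.9)
"
```

```text
pos [6.227e-01 5.000e-04 9.090e-02] phi 171.96 F [0.  0.2 0.3] w 0.0593 gf 38.5 t 39.975 
ROW [0.031 0.037 1.756] turn 0.006
```

Emit:
play_rows --pt "0.02 0.04 0.3 0 50" --pt "0.02 0.04 0.7 0 50" --pt "0.02 0.04 1.1 0 50" --pt "0.02 0.04 1.4 0 50" --pt "0.02 0.04 1.5 0 50"

```text
clock: 40.6
position: [0.6212, 0.0022, 0.0295]
ee_rot: [-0.001, 0.07, 0.998, 0.0]
contact_force: [-0.6, 0.1, -0.9]
width: 0.0595
gripper_force: 38.5
```

Emit:
play_rows --pt "0 0 0.04 0 50" --pt "0 0 0.08 0 50" --pt "0 0 0.12 0 50" --pt "0 0 0.15 0 50" --pt "0 0 0.15 0 50"

```text
clock: 41.22
position: [0.622, 0.0021, 0.025]
ee_rot: [0.0, 0.07, 0.998, 0.0]
contact_force: [-0.1, -0.5, -0.1]
width: 0.0593
gripper_force: 38.5
```

```bash
python3 -c "
from h import *
go(.6217,.0021,.0207,171.9)
"
```

```text
pos [0.622  0.0021 0.025 ] phi 171.94 F [-0.1 -0.5 -0.1] w 0.0593 gf 38.5 t 41.225 
ROW [ 0.006 -0.002  0.106] turn 0.004
```

Emit:
play_rows --pt "0 0 0.03 0 50" --pt "0 0 0.05 0 50" --pt "0 0 0.07 0 50" --pt "0 0 0.09 0 50" --pt "0 0 0.09 0 50"

```text
clock: 41.85
position: [0.622, 0.0021, 0.0218]
ee_rot: [0.0, 0.07, 0.998, 0.0]
contact_force: [-1.2, 0.3, 2.9]
width: 0.0595
gripper_force: 39.0
```

Emit:
play_rows --pt "0 0 0.01 0 50" --pt "0 0 0.02 0 50" --pt "0 0 0.02 0 50"

```text
clock: 42.22
position: [0.6221, 0.0021, 0.0216]
ee_rot: [0.0, 0.07, 0.998, 0.0]
contact_force: [-3.3, -0.7, 7.3]
width: 0.0594
gripper_force: 39.6
```

Contact at about 21.6 mm, as expected. I'll release, retreat and check.

Emit:
play_rows --pt "0 0 -0.01 0 64" --pt "0 0 -0.01 0 70" --pt "0 0 -0.01 0 78" --pt "0 0 -0.3 0 85" --pt "0 0 -1.2 0 85"

```text
clock: 42.85
position: [0.6204, 0.0023, 0.0675]
ee_rot: [-0.002, 0.07, 0.998, 0.0]
contact_force: [0.5, -0.4, 0.7]
width: 0.0848
gripper_force: 0.0
```

Emit:
play_rows --pt "0 0 -1 0 85" --pt "0 0 -2 0 85" --pt "0 0 -3.2 0 85" --pt "0 0 -3.2 0 85" --pt "0 0 -3.2 0 85"

```text
clock: 43.48
position: [0.6215, 0.0022, 0.1966]
ee_rot: [-0.0, 0.07, 0.998, 0.0]
contact_force: [-0.2, 0.7, -0.8]
width: 0.0849
gripper_force: 0.0
```

```bash
python3 -c "
from h import *
P=world(snap('wrist','w15'));print('pot',sq(P,(.6215,.002),.07,.045,.004),'\n  tray',sq(P,(.6215,.002),.0115,.075,.004))
S=world(snap('scene','s15'));print('pot',sq(S,(.6215,.002),.069,.045,.004));nest(S,(.4428,.1533),.076)
print(sq(S,(.4665,-.0105),.0563,.05),sq(S,(.623,.132),.061,.04))
go(.6,0,.2)
"
```

```text
pot (5174, array([622.55,   2.43]), array([59.1, 59.8]), 81.0, array([0.0708, 0.0721, 0.0733])) 
  tray (3130, array([621.93,   2.84]), array([98.3, 98.2]), 81.8, array([0.0077, 0.0129, 0.0144]))
pot (600, array([622.83,   1.14]), array([59.1, 59. ]), 80.5, array([0.0669, 0.0699, 0.0722]))
foot (array([443.69, 152.11]), np.float64(26.02)) 226
saucer (array([442.83, 152.57]), np.float64(47.36)) 57
(246, array([467.22, -10.58]), array([58.5, 31.5]), 17.7, array([0.0541, 0.0567, 0.0586])) (217, array([623.09, 133.73]), array([41.2, 42.3]), 6.7, array([0.0588, 0.0613, 0.0633]))
pos [0.6209 0.0022 0.1951] phi 171.94 F [-0.2 -0.8 -0.5] w 0.0852 gf 0.0 t 43.575 
ROW [ 0.51  -0.129 -0.121] turn 0
```

View pics/s15.png

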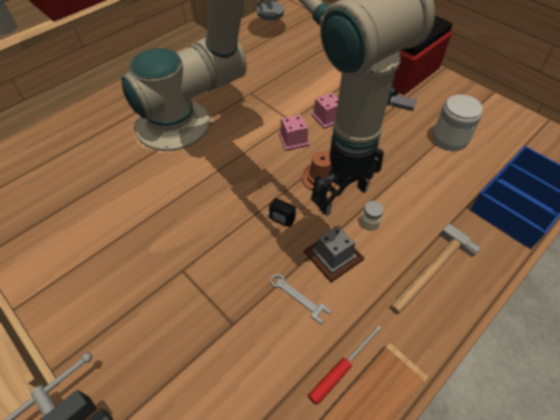

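The scene view shows the square nest on the tray at (335,248), the round nest on the saucer at (322,170), and tape, jar and spanner unmoved. Tops are at the right heights (77 and 70 mm), centred within about 1 mm, and square to the tray within about 1°, so I'm handing in.

```bash
python3 -c "
from rig import manip
print(manip.sign_off())"
```

```text
the job is handed in; nothing more can be done
None
```

Both nests are stacked in the order asked and handed in at about 44 s: the last camera check showed them seated and centred to about 1 mm, the large square pot within about 1° of the tray, and the tape, jar and spanner where they were; the judge's verdict was not shown.

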